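# Hitch the bottle carrier onto the scale's weighing pin

### The arm

A 7-joint arm with a two-finger parallel gripper is mounted at the origin on the work surface. World frame = base frame: x ahead of the robot, y to its left, z up, the work surface at z = 0. Lengths are in m, angles in degrees, forces in N, time in s.
With the tool pointing down it reaches from about 0.35 to 0.775 m from the base axis. Payload 3.1 kg.
Tool frame: the origin (TCP) lies on the centre line of the jaws, within the pads' length; the fingertips stand 17 mm ahead of it and the grasp point (between the pads) lies 2 mm behind it (robot.tip_reach is the distance from the TCP to the fingertips, in m); z points along the fingers, y is the line along which they close (so a half turn about z gives the same grasp; the last joint's range is limited). The gripper opens to 85 mm and grips with 20 to 120 N. Pads are 22 mm wide; open, the fingers measure 114 mm over their backs; the gripper's body (76 mm by 85 mm) begins 54 mm behind the grasp point. The pads swing forward as they close: fully open they stand 13 mm farther back than shut.
Start: joints at [-79.337, 17.813, 0.802, 86.603, -0.252, 75.585, -1.558], TCP at [0.124, 0.536, 0.214] pointing down, gripper open.
Joint ranges: [-154.91, 154.91], [-16.99, 109.72], [-72.82, 74.43], [7.12, 147.25], [-82.49, 262.49], [11.32, 116.49], [-174.64, 174.64]. Speed limits (degrees/s): [159.86, 159.86, 180, 180, 180, 180, 180].

### API

Orientations are given as [roll, pitch, yaw] about the fixed x, y, z axes, in that order (R = Rz(yaw) Ry(pitch) Rx(roll)).
In Python, from station import robot, fingers, vision, workorder, recognise gives the robot as it stands. Calls block until the motion is done:
- robot.move_to(position, orientation): joint-space move of the TCP to a pose.
- robot.line_to(position, orientation=None, velocity=0.15, f_stop=None): straight line of the TCP; orientation=None keeps the orientation; velocity is the mean speed in m/s. With f_stop (N) it stops when the force on the tool has changed by that much, and returns True; else False.
- robot.move_j(angles): joint-space move.
- fingers.gripper_to(opening, force=None): opening from 0.0 (shut) to 1.0 (fully open); force is the grip in N (None keeps the last); returns when the fingers have stopped.
- robot.pause(seconds).
- robot.inverse_kinematics(position, orientation): joint angles nearest the present ones, or None.
- vision.grab_frame(name): name is "scene" or "top"; returns the picture (384x512x3 uint8, red, green, blue); there is no depth.
- vision.calibration(name): a dict with "mtx" (3x3 intrinsics, pixels), "extrinsics" (4x4, takes a point from world to camera coordinates). Camera axes: x right, y up, looking along -z (the intrinsics and any distortion apply to the point x, -y, -z); pixel columns grow to the right and rows downward; lengths in m; the calibration is good to about 2 mm. A picture is of the moment at which its call begins. calibration takes no time and is no camera call.
A pose or a line that the arm cannot do raises robot.PlanningError and nothing moves.
- workorder.close_job(): hands the job in; it is judged then, once.
Trained networks look in the newest picture that a camera, given by its name, has taken for a name from the list of things; names that differ only in an ending like _2 or _b are one class to them, and where a whole thing is asked for, a point or a joint stands for the part that bears it (a point fixed in the world has none). Each returns a list of dicts, best first, with "p" (0 to 1); they miss things now and then, are a little off and sometimes report something else, mostly with a low value. They report only what shows in the picture. A call takes as long as a camera call. They do not tell look-alikes from the thing itself.
- recognise(label, camera): "rect" ([centre column, centre row, width, height] in pixels, round what is visible of it).
Readings, each from a call of its own:
- robot.current_time_s(): time.
- robot.current_joint_positions(): joint angles.
- robot.current_dq(): joint speeds.
- robot.current_joint_torque(): joint torques, N m.
- robot.current_tool_pos(): TCP position.
- robot.current_eef_rot(): TCP orientation.
- robot.current_contact_force(): force on the tool from outside, world axes, zero at the start.
- robot.current_torque(): the same for the moment, N m.
- robot.current_finger_gap(): opening from 0.0 (shut) to 1.0 (fully open).
- robot.current_gripper_force(): force on a finger pad.
Only numpy, scipy, OpenCV 4.12 (cv2) and the standard library are available. Lean on these libraries where they do the work, as an engineer would, in place of code of your own. Each camera call takes 0.05 s, during which the arm holds its last target. There are 200 camera calls.

### The job

Pick up the twin bottle carrier by its blue tab and press its hook squarely down over the weighing pin of the infusion scale until the pin is fully home and the red latch has flipped shut beneath it. Keep hold and give it a gentle upward tug of about 5 N, so that the pin bears on the shut latch, then lower it to hang upright from the pin and let go. Never load the sensitive pin with more than 22 N, do not tip the carrier, and leave the other things where they stand.

Things in the scene. Friction and masses are not known exactly. Their poses are not given: they have to be found in the camera images.
- carrier: Twin infusion-bottle carrier, 288-432 g, standing on its two bottles. Origin: under its centre at its bottles' base; z up, y along its aluminium crossbar (172 x 22 mm, top at z 98). Bottles 46 mm wide, fixed under it at y = +-70 mm, z 0 to 88. Blue tab on top, steel hook below the bar's middle.
- tab (a point): Middle of the blue grip tab on the carrier's top, at carrier z 125 mm. The tab is 14 mm thick (y), 30 mm wide (x) and reaches from z 98 to 148 mm: pinch it across y from above.
- hook_home (a point): Where the axis of the 12 mm pin lies when fully home in the hook's shallow V crown: carrier z 72 mm. The hook is 24 mm thick in x; its mouth opens straight down, flared about 50 mm wide at carrier z 16 mm, narrowing to a 22 mm slot (across y) from z 34 mm up. A half turn of the carrier fits as well.
- latch (a joint): Red sprung latch across the hook's slot at carrier z 40 mm, rad. 0 = shut; a pin pushed in from below swings it up into the slot (to 1 or more) and it springs back to 0 beneath the pin once the pin is within about 12 mm of home; push on until home. 4 mm thick. Takes 7 to 15 N, more than the weight. It cannot swing downwards.
- scale: Infusion scale fixed to the table: steel base 150 x 130 mm, low grey display, post 20 mm thick, 240 mm tall at its x = +80 mm. A level steel weighing pin, 12 mm thick, red end cap, runs along its x axis (y = 0) from x +66 to -44 mm. Origin: table level under the spot of the pin where the hook goes; z up.
- post_top (a point): Top of the scale's post. A blue clamp holds the pin somewhere along the post: its height is not measured, the pin's axis is anywhere from 140 to 200 mm above the table; find it by feel or sight. The pin is sprung, about 4 N per mm up and down, with stops 12 mm either way; over 22 N damages it.
- vial: Bystander: small amber glass vial, 26 mm across, 50 mm tall; origin at the centre of its underside.
- pill_cup: Bystander: white plastic pill cup, 38 mm across, 32 mm tall; origin at the centre of its underside.
- bottle_a: Bystander: clear infusion bottle, 60 mm across, 140 mm tall; origin at the centre of its underside.
- bottle_b: Bystander: amber bottle, 52 mm across, 110 mm tall; origin at the centre of its underside.
- tape_roll: Bystander: roll of paper tape lying flat, 76 mm across, 25 mm tall; origin at the centre of its underside.
- swab_jar: Bystander: steel swab jar, 68 mm across, 80 mm tall; origin at the centre of its underside.
Not all that is in view belongs to the job. There is more than one size of the carrier; the job needs the middle-sized.

How it is judged (in metres and radians):
On the way, in this order (a step that is already met when the one before it is completed fails the run):
1. the carrier is lifted in the gripper (height (world z) of carrier above 0.04 m and contact force between the fingers and carrier above 2 N), for 0.2 s.
2. held in the gripper, the hook is pushed onto the pin, which forces the latch open (value of joint latch above 0.5 rad and contact force between latch_c0 and scale above 1 N and contact force between the fingers and carrier above 2 N), for 0.02 s.
3. the pin bears in the hook's crown and the latch has flipped shut beneath it (latch under 0.15 rad) (value of joint latch below 0.15 rad and contact force between any of carrier_c0, carrier_c1 and scale above 1 N), for 0.2 s.
4. tugged upwards in the gripper, the shut latch holds on the pin with more than 3 N (value of joint latch below 0.15 rad and contact force between latch_c0 and scale above 3 N and contact force between the fingers and carrier above 2 N), for 0.15 s.
At the end, for the whole second after the job is handed in: The carrier hangs by its hook's crown from the scale's pin (a crown face bears more than 1 N), upright within 0.25 rad, at rest (under 0.03 m/s and 0.3 rad/s), clear of the table, with the latch shut (under 0.15 rad) beneath the pin (all of step 3 and height (world z) of carrier above 0.05 m and angle between carrier's own z axis and vertical below 0.25 rad and linear speed of carrier below 0.03 m/s and angular speed of carrier below 0.3 rad/s); the robot touches nothing.
It fails at once if the scale and its pin are loaded with more than 22 N (contact force between scale and anything else above 22 N).
It fails at once if the carrier is tipped by more than 0.6 rad (angle between carrier's own z axis and vertical above 0.6 rad).
It fails at once if another thing on the table is moved by more than 40 mm (distance of any of vial, pill_cup, bottle_a, bottle_b, tape_roll, swab_jar from where it was at the start of the episode above 0.04 m).
It also fails if it takes over 69 s, if anything falls off the work surface, if the arm or the gripper's body presses on something with over 40 N, if the wrist force passes 120 N, or if a joint passes its speed limit or range.

## Working session

There is one attempt and no reset: what is moved stays moved. The work goes in short steps, each a Python script; the robot and the scene stay as the last script left them, time stands still between calls to the robot, and variables do not carry over. Pictures are saved under pics/ and viewed, at most 10 in all, crops included, and the job is handed in when it is done.

```bash
mkdir -p pics; ls
python3 - <<'E'
from station import robot, fingers, vision, workorder, recognise
import cv2,numpy as np
for c in("scene","top"):
    im=vision.grab_frame(c); cv2.imwrite(f"pics/{c}0.png",cv2.resize(im[:,:,::-1],(800,600),interpolation=cv2.INTER_CUBIC))
    k=vision.calibration(c); print(c,{a:np.round(b,3).tolist() if not isinstance(b,str) else b for a,b in k.items()})
    for l in("carrier","tab","scale","post_top","latch","hook_home","vial","bottle_a","bottle_b","swab_jar","tape_roll","pill_cup"):
        try: print(l,[(np.round(d["rect"]).tolist(),round(d["p"],2)) for d in recognise(l,c)])
        except Exception as e: print(l,repr(e))
print(robot.current_time_s(),robot.current_eef_rot(),robot.tip_reach)
E
```

```text
pics
scene {'mtx': [[493.224, 0.0, 265.79], [0.0, 493.224, 191.915], [0.0, 0.0, 1.0]], 'extrinsics': [[0.035, 0.999, 0.011, -0.011], [-0.641, 0.014, 0.768, 0.165], [0.767, -0.034, 0.641, -2.052], [0.0, 0.0, 0.0, 1.0]]}
carrier [([200.0, 221.0, 63.0, 43.0], 0.97), ([213.0, 257.0, 26.0, 44.0], 0.9), ([211.0, 183.0, 51.0, 62.0], 0.78)]
tab [([211.0, 186.0, 46.0, 62.0], 0.88), ([212.0, 260.0, 28.0, 39.0], 0.85)]
scale [([317.0, 220.0, 39.0, 72.0], 0.75)]
post_top []
latch [([316.0, 219.0, 41.0, 69.0], 0.48)]
hook_home [([203.0, 221.0, 50.0, 38.0], 0.78), ([214.0, 185.0, 52.0, 66.0], 0.67), ([213.0, 257.0, 28.0, 44.0], 0.57)]
vial [([266.0, 223.0, 8.0, 13.0], 0.56), ([317.0, 218.0, 44.0, 68.0], 0.5)]
bottle_a [([398.0, 223.0, 18.0, 25.0], 0.7)]
bottle_b [([398.0, 223.0, 18.0, 25.0], 0.7)]
swab_jar [([411.0, 263.0, 27.0, 31.0], 0.76), ([202.0, 221.0, 59.0, 43.0], 0.54)]
tape_roll [([139.0, 229.0, 24.0, 15.0], 0.57)]
pill_cup [([266.0, 240.0, 10.0, 16.0], 0.51)]
top {'mtx': [[378.388, 0.0, 252.997], [0.0, 378.388, 191.502], [0.0, 0.0, 1.0]], 'extrinsics': [[-0.005, -1.0, 0.006, -0.011], [0.
[... 264 characters left out ...]
51.0], 0.83), ([298.0, 165.0, 22.0, 34.0], 0.7), ([206.0, 186.0, 41.0, 57.0], 0.49)]
scale [([206.0, 184.0, 39.0, 55.0], 0.85), ([370.0, 162.0, 24.0, 23.0], 0.54)]
post_top [([206.0, 187.0, 36.0, 46.0], 0.73)]
latch []
hook_home [([306.0, 250.0, 57.0, 57.0], 0.93), ([309.0, 199.0, 50.0, 19.0], 0.9), ([297.0, 163.0, 18.0, 35.0], 0.71)]
vial [([251.0, 212.0, 10.0, 9.0], 0.5)]
bottle_a [([369.0, 165.0, 23.0, 19.0], 0.91), ([129.0, 197.0, 22.0, 15.0], 0.6)]
bottle_b [([369.0, 165.0, 23.0, 19.0], 0.91), ([129.0, 197.0, 22.0, 15.0], 0.6)]
swab_jar [([136.0, 150.0, 20.0, 26.0], 0.77)]
tape_roll [([366.0, 203.0, 27.0, 22.0], 0.69)]
pill_cup []
1.3 [1.79996021e+02 1.11203459e-03 1.66951810e+02] 0.017
```

View pics/scene0.png

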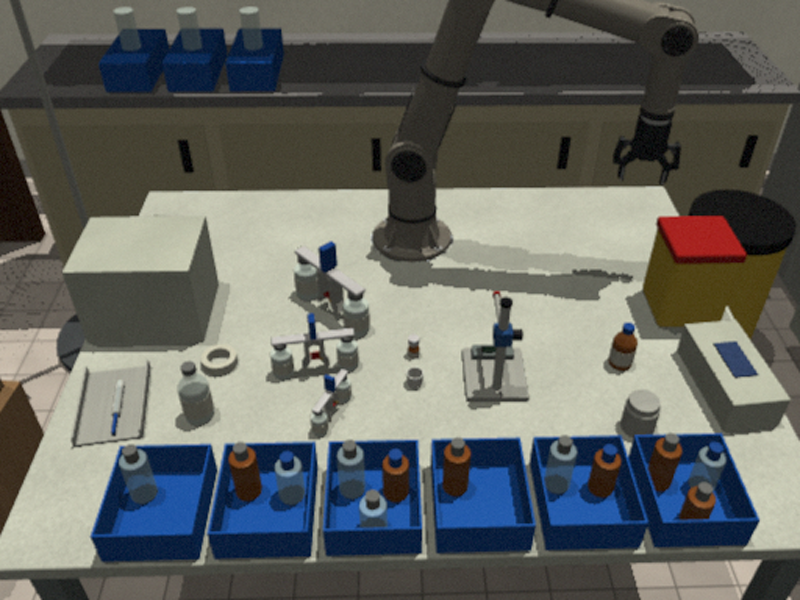

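View pics/top0.png

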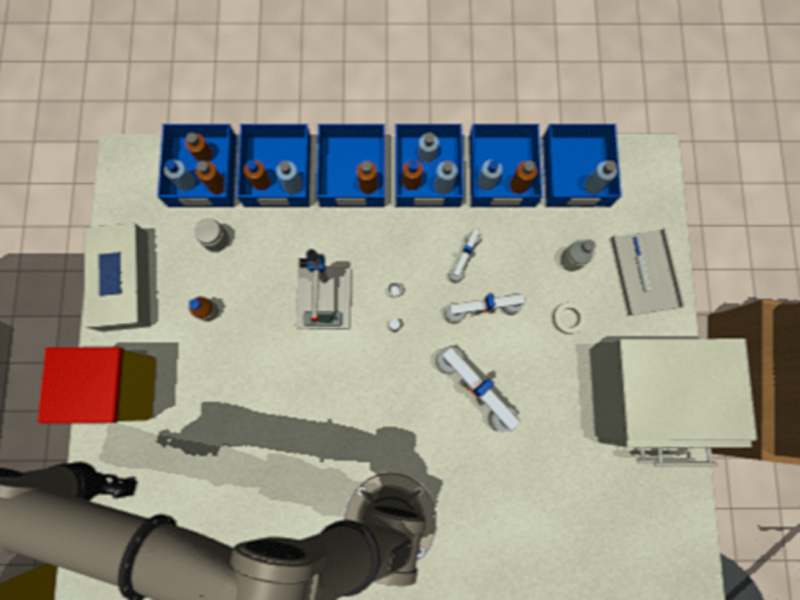

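Scene view: three carriers (large, middle, small). The middle one is at scene (315,337) and top (487,304) in the 800-px pictures. The scale's post is at scene (503,340), and its pin points towards the robot with its red cap at (497,295). Next I take close crops.

```bash
cat > h.py <<'E'
from station import robot, fingers, vision, workorder, recognise
import cv2,numpy as np
K={c:vision.calibration(c) for c in("scene","top")}
def proj(c,P):
    k=K[c];p=np.array(k["extrinsics"])@np.r_[P,1];q=np.array(k["mtx"])@[p[0],-p[1],-p[2]];return q[:2]/q[2]
def P34(c):
    k=K[c];return np.array(k["mtx"])@np.diag([1,-1,-1])@np.array(k["extrinsics"])[:3]
def tri(us,ut):
    X=cv2.triangulatePoints(P34("scene"),P34("top"),np.array(us,float).reshape(2,1),np.array(ut,float).reshape(2,1))[:,0]
    X=X[:3]/X[3];return X,max(np.linalg.norm(proj("scene",X)-us),np.linalg.norm(proj("top",X)-ut))
def atz(c,u,z):
    M=P34(c);A=M[:,:2]-np.outer(0*u[0]+1,[0,0]) if 0 else None
    H=np.c_[M[:,0],M[:,1],M[:,2]*z+M[:,3]];w=np.linalg.solve(H,np.r_[u,1]);return np.r_[w[:2]/w[2],z]
def crop(im,x0,y0,w,h,s):return cv2.resize(im[y0:y0+h,x0:x0+w,::-1],None,fx=s,fy=s,interpolation=cv2.INTER_CUBIC)
E
python3 - <<'E'
from h import *
s=vision.grab_frame("scene");t=vision.grab_frame("top")
# each 400x300 at scale 5 : 80x60 px
m=np.vstack([np.hstack([crop(s,165,190,80,60,5),crop(t,270,165,80,60,5)]),np.hstack([crop(s,280,185,80,75,4)[:, :],np.zeros((300,80,3),np.uint8),crop(t,180,155,80,60,5)])[:300,:800] if 0 else np.hstack([cv2.resize(crop(s,280,183,80,75,4),(400,300))[:,:],crop(t,175,155,80,60,5)])])
# lower-left is scaled x5 horizontally, x4 vertically
cv2.imwrite("pics/m1.png",m)
E
```

```text
(no output)
```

View pics/m1.png

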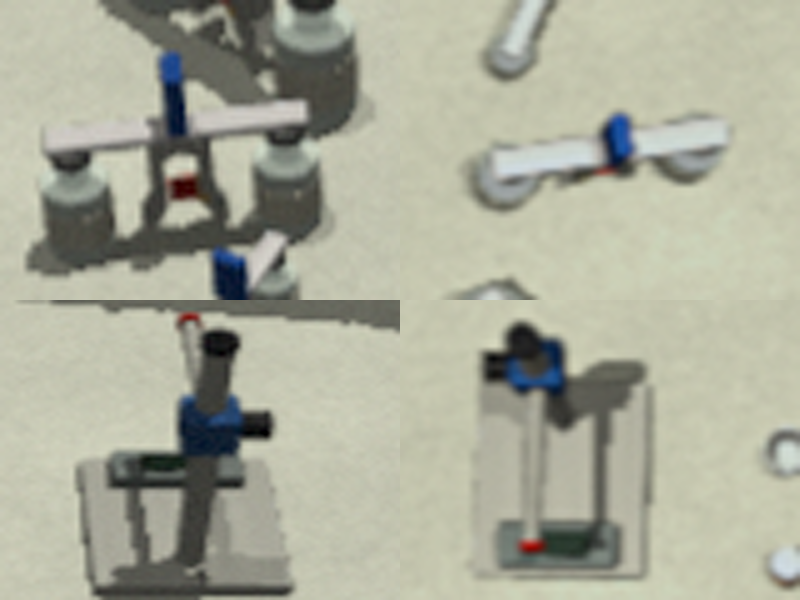

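The crops show the middle carrier's bar from (46,133) to (304,107) in the scene view. The tab is on top and the red latch sits mid-hook. The pin's red cap is at scene crop (188,318) and top crop (531,546), with the black post top behind it.

Run:
```python
from h import *
from scipy.optimize import least_squares
f=lambda v,o,s:((v[0]+.5)/s[0]-.5+o[0],(v[1]+.5)/s[1]-.5+o[1])
S=lambda x,y:f((x,y),(165,190),(5,5)); T=lambda x,y:f((x-400,y),(270,165),(5,5))
S2=lambda x,y:f((x,y-300),(280,183),(5,4)); T2=lambda x,y:f((x-400,y-300),(175,155),(5,5))
r=lambda a:np.round(a,4).tolist()
print("L",[r(a) for a in tri(S(46,131),T(495,164))],"R",[r(a) for a in tri(S(304,104),T(727,133))],"tabtop",[r(a) for a in tri(S(171,58),T(619,121))])
cap=tri(S2(188,318),T2(531,546));print("cap",[r(a) for a in cap]); print("post",[r(a) for a in tri(S2(220,341),T2(523,334))])
for c,(l,rr) in dict(scene=(S(46,131),S(304,104)),top=(T(495,164),T(727,133))).items():
    a,b=atz(c,l,.098),atz(c,rr,.098);print(c,r((a+b)/2),r(a-b),np.linalg.norm(a-b),"yaw",np.degrees(np.arctan2(-(a-b)[0],(a-b)[1])))
print("post240",r(atz("scene",S2(220,341),.24)),r(atz("top",T2(523,334),.24)))
for z in(.14,.17,.2):print("cap",z,r(atz("scene",S2(188,318),z)),r(atz("top",T2(531,546),z)),"clampend",r(atz("top",T2(536,392),z)))
# base plate corners at z~0.01
for p in((478,575),(645,577),(652,387),(480,378)):print("base",r(atz("top",T2(*p),.01)))
# colour centroids at subpixel
s=vision.grab_frame("scene").astype(int);t=vision.grab_frame("top").astype(int)
def cen(im,ch,x0,y0,w,h):
    a=im[y0:y0+h,x0:x0+w];o=[i for i in range(3) if i!=ch];g=np.clip(a[...,ch]-a[...,o].max(-1)-25,0,None);y,x=np.mgrid[y0:y0+h,x0:x0+w];return np.array([(g*x).sum(),(g*y).sum()])/g.sum(),(g>0).sum()
cs=cen(s,0,310,180,15,15);ct=cen(t,0,192,195,20,20);print("redcap",cs,ct,tri(cs[0],ct[0]))
```

```text
L [[0.4921, -0.2458, 0.0975], 30.3699] R [[0.5004, -0.1957, 0.1465], 28.9215] tabtop [[0.4916, -0.2192, 0.1605], 0.5503]
cap [[0.4399, 0.1625, 0.1692], 0.1892]
post [[0.5647, 0.1605, 0.2492], 0.0027]
scene [0.4786, -0.2227, 0.098] [0.0223, -0.1667, 0.0] 0.16820439969901785 yaw -172.37011562660652
top [0.4839, -0.2217, 0.098] [-0.0219, 0.1661, 0.0] 0.1675399368562474 yaw 7.501350445152739
post240 [0.5537, 0.1627, 0.24] [0.5672, 0.1618, 0.24]
cap 0.14 [0.4044, 0.1685, 0.14] [0.4445, 0.167, 0.14] clampend [0.5528, 0.1658, 0.14]
cap 0.17 [0.4409, 0.1619, 0.17] [0.4398, 0.163, 0.17] clampend [0.5456, 0.1618, 0.17]
cap 0.2 [0.4775, 0.1553, 0.2] [0.4351, 0.159, 0.2] clampend [0.5384, 0.1579, 0.2]
base [0.4428, 0.2235, 0.01]
base [0.4408, 0.098, 0.01]
base [0.5877, 0.0941, 0.01]
base [0.5952, 0.226, 0.01]
redcap (array([317.4747191 , 186.69101124]), np.int64(9)) (array([200.83923706, 203.65940054]), np.int64(13)) (array([0.44010106, 0.16278549, 0.17112651]), np.float64(0.018195332116515594))
```

```bash
cat >> h.py <<'E'
def st(m=""):print(m,round(robot.current_time_s(),2),np.round(robot.current_tool_pos(),4),"rot",np.round(robot.current_eef_rot(),1),"F",np.round(robot.current_contact_force(),2),"M",np.round(robot.current_torque(),2),"gap",round(robot.current_finger_gap(),3),"gf",np.round(robot.current_gripper_force(),1))
E
python3 - <<'E'
from h import *
x,y=.482,-.222
p=robot.current_tool_pos();robot.line_to([p[0],p[1],.36],velocity=.25)
best=min((q for q in ((robot.inverse_kinematics([x,y,.36],[180,0,w]),w) for w in(7.5,-172.5)) if q[0] is not None),key=lambda q:abs(q[0][6]))
print(best); w=best[1]
robot.move_to([x,y,.36],[180,0,w]); fingers.gripper_to(.6,100); st()
robot.line_to([x,y,.2],velocity=.2); st()
s=vision.grab_frame("scene");t=vision.grab_frame("top")
cv2.imwrite("pics/m2.png",np.hstack([crop(s,165,160,80,80,5),crop(t,270,145,80,80,5)]))
E
```

```text
(array([  4.52375897,  14.31090283,  24.72226565,  72.23386843,
        -5.95371589,  94.69454096, -54.42207947]), 7.5)
 5.61 [ 0.482  -0.2219  0.36  ] rot [-180.     0.     7.5] F [-1.17 -0.12  0.98] M [ 0.02  0.   -0.02] gap 0.602 gf 0.0
 6.56 [ 0.4828 -0.2225  0.2012] rot [ 1.799e+02 -1.000e-01  7.500e+00] F [ 0.67 -0.65  1.13] M [-0.    0.02 -0.02] gap 0.599 gf 0.0
```

View pics/m2.png

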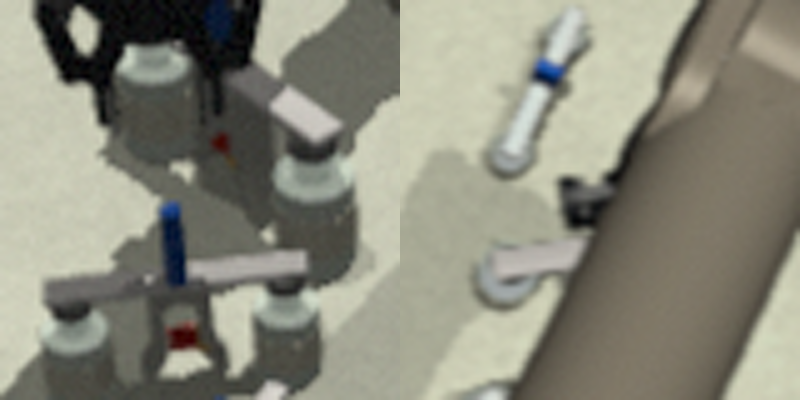

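Run:
```python
from h import *
c,s=np.cos(np.radians(7.5)),np.sin(np.radians(7.5))
for X,Y in((.482,-.222),):
  for n,(y,z) in dict(tabtop=(0,.148),tabbot=(0,.098),barP=(.086,.098),barN=(-.086,.098),latch=(0,.04)).items():
    P=[X-s*y,Y+c*y,z];u=proj("scene",P);print(n,np.round((u-[165,160]+.5)*5-.5,0))
p=robot.current_tool_pos()
for o in(-.026,.026):
    P=np.array([p[0]-s*o,p[1]+c*o,p[2]-.01]);print("tip",np.round((proj("scene",P)-[165,160]+.5)*5-.5,0))
```

```text
tabtop [171. 213.]
tabbot [177. 271.]
barP [308. 257.]
barN [ 44. 285.]
latch [183. 335.]
tip [123. 166.]
tip [206. 158.]
```

The projected model matches the picture: tab, bar ends and latch are all within about 1 px. Grasping now.

Run:
```python
from h import *
x,y=.482,-.222
robot.line_to([x,y,.124],[180,0,7.5],velocity=.08,f_stop=8); st("down")
fingers.gripper_to(0,100); st("grip")
robot.line_to([x,y,.18],velocity=.06); robot.pause(.3); st("lift")
robot.line_to([x,y,.36],velocity=.2)
n=robot.inverse_kinematics([.484,.1625,.36],[180,0,0]);print(n)
robot.line_to([.484,.1625,.36],[180,0,0],velocity=.15); robot.pause(.4); st("over")
s=vision.grab_frame("scene");t=vision.grab_frame("top")
cv2.imwrite("pics/m3.png",np.hstack([crop(s,277,125,80,110,5),crop(t,165,125,80,110,5)]))
```

```text
down 7.76 [ 0.4825 -0.2223  0.1246] rot [ 1.8e+02 -1.0e-01  7.5e+00] F [-0.29  0.32 -0.42] M [ 0.   -0.02  0.01] gap 0.601 gf 0.0
grip 8.21 [ 0.4821 -0.2226  0.1246] rot [180.   -0.    7.5] F [-0.1  -0.61  3.28] M [-0.17  0.23 -0.06] gap 0.118 gf 98.1
lift 9.59 [ 0.4819 -0.222   0.1797] rot [-180.     0.     7.5] F [-0.04 -1.33 -3.84] M [-0.01  0.01  0.04] gap 0.116 gf 98.0
[ -30.46606166   11.27416021   12.63921223   75.04414788   -2.4575962
   93.94452319 -108.23229295]
over 13.76 [0.484  0.1624 0.36  ] rot [-180.   -0.   -0.] F [-0.45  0.33 -3.73] M [-0.01  0.05 -0.03] gap 0.117 gf 98.0
```

View pics/m3.png

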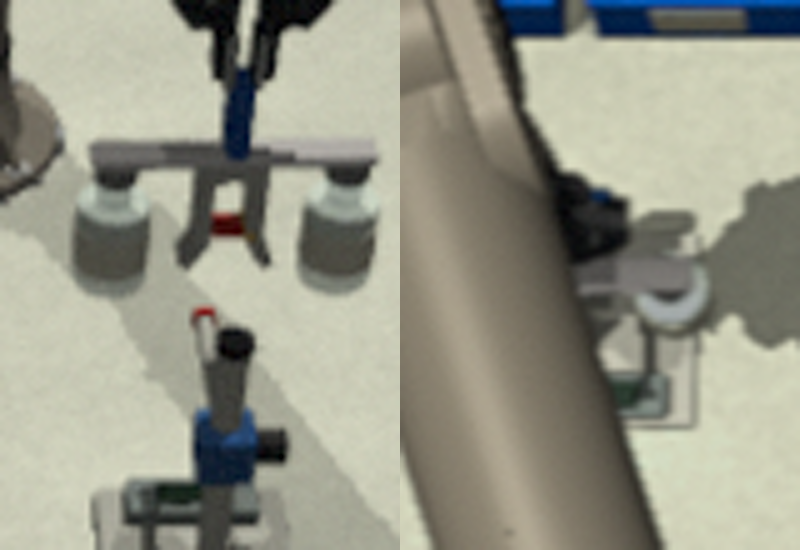

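The carrier hangs level. The hook mouth is at crop (225,264), and the pin cap at (203,315) with the post top at (235,342). Next I check the lateral alignment numerically and feel my way down.

Run:
```python
from h import *
g=lambda P:np.round((proj("scene",P)-[277,125]+.5)*5-.5,0)
print("mouth",g([.484,.1625,.2515]),"latch",g([.472,.1625,.2755]),"cap",g([.44,.1628,.171]))
hit=robot.line_to([.484,.1625,.275],velocity=.06); st("near")
f0=robot.current_contact_force()[2]
hit=robot.line_to([.484,.1625,.235],velocity=.015,f_stop=3.5); st(f"contact {hit}")
```

```text
mouth [222. 255.] latch [223. 212.] cap [204. 311.]
near 15.43 [0.4843 0.1626 0.2755] rot [-1.8e+02 -1.0e-01 -0.0e+00] F [ 0.8   0.47 -4.06] M [-0.01 -0.05  0.01] gap 0.122 gf 98.0
contact True 16.88 [0.4839 0.1625 0.2539] rot [180.   0.   0.] F [ 0.12 -0.32  3.08] M [0.03 0.   0.05] gap 0.116 gf 98.9
```

Run:
```python
from h import *
z=.2535; F0=-3.9
while z>.205:
    n=robot.current_contact_force(); pin=n[2]-F0
    if z<.2255 and pin>6: break
    hit=robot.line_to([.484,.1625,z],velocity=.015,f_stop=max(1,18.5-pin))
    f=robot.current_contact_force();print(round(robot.current_time_s(),2),round(z,4),np.round(robot.current_tool_pos(),4),np.round(f-[0,0,F0],1),hit)
    if hit or np.hypot(f[0],f[1])>6:break
    z-=.0015 if z>.23 else .001
st()
```

```text
17.15 0.2535 [0.4843 0.1627 0.254 ] [-0.4  0.6  6.9] False
17.4 0.252 [0.4842 0.1627 0.2523] [ 0.1 -0.1  7.2] False
17.65 0.2505 [0.4842 0.1626 0.2508] [-0.8  0.2  8.1] False
17.9 0.249 [0.4843 0.1625 0.2494] [-0.4  0.3  9.3] False
18.15 0.2475 [0.4844 0.1624 0.2481] [-0.3  0.   9.9] False
18.4 0.246 [0.4846 0.1623 0.247 ] [-0.9 -0.5 11.1] False
18.65 0.2445 [0.4846 0.1627 0.2456] [ 0.2  0.4 11.7] False
18.9 0.243 [0.4845 0.1635 0.2437] [0.2 1.3 9.7] False
19.15 0.2415 [0.4843 0.1639 0.2419] [0.6 1.8 8.3] False
19.4 0.24 [0.4841 0.1636 0.24  ] [1.1 3.2 7.7] False
19.65 0.2385 [0.484  0.163  0.2384] [1.2 3.6 7.5] False
19.9 0.237 [0.4839 0.1628 0.2368] [0.6 3.9 6.7] False
20.15 0.2355 [0.4838 0.1627 0.2352] [0.6 4.7 6.6] False
20.4 0.234 [0.4838 0.1626 0.2337] [0.4 4.6 5.6] False
20.65 0.2325 [0.4838 0.1626 0.2322] [1.  4.5 5.6] False
20.9 0.231 [0.4837 0.1627 0.2306] [0.5 3.9 4.2] False
21.15 0.2295 [0.4837 0.1628 0.2291] [0.3 4.4 4.3] False
21.4 0.2285 [0.4834 0.163  0.2277] [1.  5.9 2.6] False
21.65 0.2275 [0.4828 0.1586 0.2257] [-0.3 -0.1  0.2] False
21.9 0.2265 [0.4837 0.161  0.2
[... 369 characters left out ...]
lse
23.65 0.2195 [0.4839 0.1625 0.2194] [-0.6  0.4 -0.4] False
23.9 0.2185 [0.4839 0.1625 0.2184] [ 0.  -0.4  1.2] False
24.15 0.2175 [0.4839 0.1625 0.2174] [0.3 0.3 0. ] False
24.4 0.2165 [0.4839 0.1625 0.2164] [-0.   0.8  0.9] False
24.65 0.2155 [0.4839 0.1625 0.2154] [-0.4 -0.   1.1] False
24.9 0.2145 [0.4839 0.1625 0.2144] [-0.2  0.7  0.7] False
25.15 0.2135 [0.4839 0.1625 0.2134] [-0.1 -0.4  0.7] False
25.4 0.2125 [0.4842 0.1625 0.2126] [-0.3  0.   1.5] False
25.65 0.2115 [0.4842 0.1626 0.212 ] [-0.9  0.4  3.7] False
25.9 0.2105 [0.4843 0.1626 0.2112] [-1.5  0.   6.6] False
 25.9 [0.4843 0.1626 0.2112] rot [179.9   0.2   0. ] F [-1.48  0.05  2.66] M [-0.02  0.2   0.01] gap 0.119 gf 99.1
```

The latch flipped shut near TCP z 0.226 and the pin now bears in the crown at 6.6 N. Next is the tug.

Run:
```python
from h import *
F0=-3.9
robot.pause(.5); st("home")
robot.line_to([.484,.1625,.231],velocity=.04); st("up")
z=.232
while z<.246:
    robot.line_to([.484,.1625,z],velocity=.012,f_stop=4)
    d=np.mean([robot.current_contact_force()[2] for _ in range(3)])-F0;print(round(z,4),round(robot.current_tool_pos()[2],4),round(d,2))
    if d<-4.6:break
    z+=.001 if d>-1.2 else .0005
robot.pause(.5); st("tug")
```

```text
home 26.4 [0.4842 0.1627 0.2108] rot [179.9   0.2   0. ] F [-0.95  0.26  3.6 ] M [0.03 0.22 0.03] gap 0.117 gf 99.3
up 27.07 [0.4839 0.1624 0.2308] rot [179.9   0.3  -0. ] F [ 0.22  0.15 -3.4 ] M [ 0.   -0.02  0.04] gap 0.122 gf 98.4
0.232 0.2319 0.17
0.233 0.2331 0.11
0.234 0.2341 -0.82
0.235 0.2351 0.24
0.236 0.2361 0.37
0.237 0.2371 -0.1
0.238 0.2381 -0.49
0.239 0.2391 0.76
0.24 0.2399 -0.89
0.241 0.2405 -2.64
0.2415 0.241 -3.75
0.242 0.2415 -5.61
tug 30.57 [0.4838 0.1624 0.2418] rot [179.9   0.3  -0. ] F [ -0.53   1.31 -10.12] M [ 0.01  0.03 -0.03] gap 0.115 gf 97.9
```

Run:
```python
from h import *
F0=-3.9
robot.line_to([.484,.1625,.2145],velocity=.04)
z=.2135
while z>.209:
    robot.line_to([.484,.1625,z],velocity=.012,f_stop=8)
    d=np.mean([robot.current_contact_force()[2] for _ in range(3)])-F0;print(round(z,4),round(d,2))
    if d>3.4:break
    z-=.0005
robot.pause(.4); st("lowered")
fingers.gripper_to(.5); st("open")
robot.line_to([.484,.1625,.33],velocity=.06); robot.pause(1.5); st("away")
s=vision.grab_frame("scene");t=vision.grab_frame("top")
cv2.imwrite("pics/m4.png",np.hstack([crop(s,277,125,80,120,5),crop(t,165,125,80,120,5)]))
```

```text
0.2135 0.17
0.213 -0.73
0.2125 1.44
0.212 3.06
0.2115 4.2
lowered 33.06 [0.4841 0.1626 0.2117] rot [179.9   0.2   0. ] F [-0.88  0.44 -0.61] M [-0.04  0.17 -0.03] gap 0.115 gf 99.2
open 33.48 [0.4841 0.1625 0.2116] rot [179.9   0.2   0. ] F [-0.21  0.11  0.3 ] M [ 0.02  0.01 -0.02] gap 0.503 gf 0.0
away 37.1 [0.484  0.1625 0.33  ] rot [179.9   0.2   0. ] F [-0.02  1.01 -0.04] M [-0.03  0.03 -0.05] gap 0.498 gf 0.0
```

View pics/m4.png

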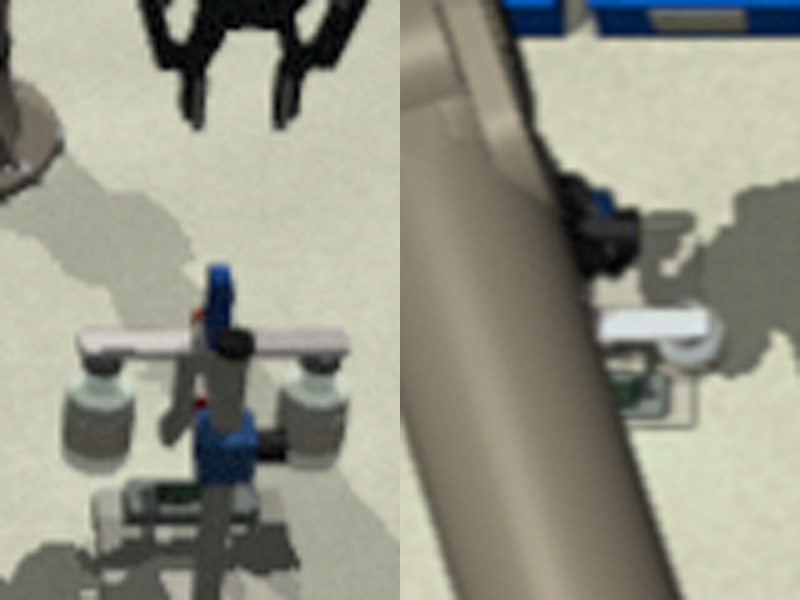

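The carrier hangs level on the pin: the bar runs from (80,343) to (347,345) in the crop, the red latch shows at (201,403), and the gripper is well clear above it. Handing in.

```bash
python3 -c "
from station import *
from station import workorder
print(workorder.close_job())"
```

```text
the job is handed in; nothing more can be done
None
```

The job is handed in, with no verdict returned: the middle-sized carrier hangs upright on the scale's pin after a tug of about 6 N held on the latch, the pin load peaked at about 12 N by my readings, and the gripper is clear.

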